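# Hold the cover of the lamp dimmer over its screw holes

### The arm

A 7-joint arm with a two-finger parallel gripper is mounted at the origin on a cart in front of the work surface, level with it; the furniture and walls round the work are solid. World frame = base frame: x ahead of the robot, y to its left, z up, the work surface at z = 0. Lengths are in mm, angles in degrees, forces in N, time in s.
With the tool pointing down it reaches from about 400 to 850 mm from the base axis. Payload 4.5 kg.
Tool frame: the origin (TCP) lies on the centre line of the jaws, within the pads' length; the fingertips stand 14 mm ahead of it and the grasp point (between the pads) lies 5 mm behind it; z points along the fingers, y is the line along which they close (so a half turn about z gives the same grasp; the last joint's range is limited). The gripper opens to 88 mm and grips with 3 to 60 N. Pads are 18 mm wide; open, the fingers measure 123 mm over their backs; the gripper's body (75 mm by 187 mm) begins 45 mm behind the grasp point.
Start: joints at [67.655, 39.483, -11.15, 89.685, 9.013, 51.709, -12.324], TCP at [257.047, -569.718, 252.743] pointing down, gripper open.
Joint ranges: [-172.22, 172.22], [-26.19, 119.32], [-84.43, 86.54], [7.71, 146.69], [-57.33, 237.33], [2.42, 119.75], [-152.13, 152.13]. Speed limits (degrees/s): [147.25, 147.25, 180, 180, 180, 180, 180].

### API

Orientations are given as [roll, pitch, yaw] about the fixed x, y, z axes, in that order (R = Rz(yaw) Ry(pitch) Rx(roll)).
In Python, from bench import * gives the robot as it stands.
- The arm moves only by the shell command python3 -m inch 'ROWS' [FORCE]. ROWS is JSON, a list of rows, each a list of 7 numbers: the turn, a rotation vector about the tool's x, y, z in units of 8 degrees (1.0 is 8 degrees), then the shift along the tool's x, y, z in units of 30 mm (1.0 is 30 mm), then the closure, from 0 (fully open) to 1 (shut). A call has 1 to 5 rows; each row shifts and turns the commanded pose from where the row before left it, along the tool's axes as they then stand; what a row does not reach is not made up. A row lasts 1/10 s, in which the tool goes at most 50 mm and 8.59 degrees, less where a joint would pass 70% of its speed; a pose out of reach is approached as far as the arm can. A call is refused whole if a number of a shift passes 1 or a number of a turn 1, either way. A call with a gripper value outside its range is refused whole. The fingers move at their own pace and stop on an object; FORCE is the grip in N (left out, the last holds). Time passes only in rows, so rows that do not move let the fingers close. It gives the time, the measured TCP pose, the force, the opening and the grip force at its end, in the units of the state.
- observe(): the state, without advancing time (a new reading comes with each control period).
- grab_frame(name): name is "scene" or "top" or "wrist"; returns a dict with "image" (480x640x3 uint8, red, green, blue), "depth" (480x640 float32, mm along the optical axis (not along the pixel's ray), 0 where there is no reading), "intrinsics" (3x3 intrinsics, pixels), "D" ([k1, k2, p1, p2, k3] as OpenCV has them; the pictures are not rectified), "view" (4x4, takes a point from world to camera coordinates). Camera axes: x right, y down, z forward; pixel columns grow to the right and rows downward; lengths in mm; the calibration is good to about 2 mm. A picture is of the moment at which its call begins.
- job_done(): hands the job in; it is judged then, once.
Trained networks look in a picture, given as the dict that the camera call returned (one of the last four; its "shot" number tells which), for a name from the list of things; names that differ only in an ending like _2 or _b are one class to them, and where a whole thing is asked for, a point or a joint stands for the part that bears it (a point fixed in the world has none). Each returns a list of dicts, best first, with "p" (0 to 1); they miss things now and then, are a little off and sometimes report something else, mostly with a low value. They report only what shows in the picture. A call takes as long as a camera call.
- regions_of(picture, thing): "mask" (480x640 bool, what is visible of it) and "bbox" ([left, top, width, height] in pixels, round what is visible of it).
The state is a dict: "time": time; "joints": joint angles; "qvel": joint speeds; "joint_efforts": joint torques, N m; "position": TCP position; "tool_rot": TCP orientation; "force": force on the tool from outside, world axes, zero at the start; "wrist_torque": the same for the moment, N m; "grip_width": finger opening in mm; "gripper_force": force on a finger pad.
Only numpy, scipy, OpenCV 4.12 (cv2) and the standard library are available. Lean on these libraries where they do the work, as an engineer would, in place of code of your own. Each camera call takes 0.05 s, during which the arm holds its last target. There are 200 camera calls.

### The job

We are closing the grey lamp-dimmer box. First put its orange-tipped lever upright, to the red middle mark, and let go of it, because leaning it cannot pass the short slot of the cover; then take the aluminium cover by its black handle, bring it down over the lever so that the lever stands up through the slot, and hold it there level, about 15 mm above the rim, each of its corner holes straight over the threaded hole below, touching neither box nor lever. Finish while still holding it hovering like that, so that I can start the screws, and leave the other things on the desk alone.

Things in the scene. Friction and masses are not known exactly. Their poses are not given: they have to be found in the camera images.
- controller: the grey dimmer box, open on top, standing fast on the desk: 120 (its x) x 190 (its y) x 70 mm high (the rim). Two cable glands stick out 18 mm more on its +x side. Origin: centre of its underside; z up. At yaw 0 its +x side points away from the robot and +y to the robot's left. In each inside corner a 20 mm boss, flush with the rim, has a 6 mm threaded hole, at x = +-46, y = +-81 mm
- dimmer_lever (a joint): angle of the dimmer lever, rad: 0 is upright (the red middle mark), positive leans its tip toward the box's +x side; travel -0.6 to 0.6. A friction hinge about the box's y axis: it takes under 1 N at the tip and stays where it is left
- lever_hinge (a point): the lever's hinge axis, in the box at x = 0, y = +60, z = 45 mm, between two steel cheeks that reach up to 66 mm
- lever_tip (a point): top end of the lever, 85 mm from the hinge (130 mm above the desk when upright). The last 34 mm is an orange sleeve, 12 x 12 mm in section; below it the bar is 10 mm (along its swing) x 6 mm
- cover: the loose aluminium cover plate, 120 (its x) x 190 (its y) x 4 mm, about 0.3 kg, lying flat on the desk, handle up. Origin: centre of its underside; z up; its x and y are those of the box when it is fitted. Corner holes of 9 mm at x = +-46, y = +-81 mm; a lever slot 54 (x) x 20 mm (y) at x = 0, y = +60 mm; a round 22 mm lamp hole at x = 0, y = -60 mm. It is held by the black handle
- handle_grip (a point): middle of the bar of the cover's black grab handle, 37 mm above the cover's underside. The bar runs along the cover's y, 88 mm long, 12 mm wide (x), 10 mm high, with 28 mm of free space under it; its legs are at y = +-39 mm
- hole_front_left (a point): centre of the cover's corner hole at x = -46, y = +81 mm, on the underside
- hole_rear_right (a point): centre of the cover's corner hole at x = +46, y = -81 mm, on the underside
- thread_front_left (a point): mouth of the box's threaded hole at x = -46, y = +81 mm, at rim height (z = 70 mm)
- thread_rear_right (a point): mouth of the box's threaded hole at x = +46, y = -81 mm, at rim height (z = 70 mm)
- glue_bottle: glue bottle with a red cap, 112 mm high, a bystander; origin: centre of its underside
- tape_roll: roll of black tape, 66 mm wide, 19 mm high, a bystander; origin: centre of its underside
- phone: black phone, 164 x 75 x 9 mm, lying near the desk's front edge, a bystander; origin: centre of its underside
- screwdriver_blue: blue-handled screwdriver, 164 mm long, lying on the right, a bystander; origin: centre of its underside

How it is judged:
By the outcome, as a careful person would: the job done as asked, in the order asked, and still so for the second after the job is handed in, while the arm keeps its last pose, push and grip.
It also fails if it takes over 64 s, if anything falls off the work surface, if the arm or the gripper's body presses on something with over 40 N, if the wrist force passes 120 N, or if a joint passes its speed limit or range.

## Working session

There is one attempt and no reset: what is moved stays moved. The work goes in short steps, Python scripts to look and compute and a shell command to move; the robot and the scene stay as the last step left them, time stands still between calls to the robot, and variables do not carry over. Pictures are saved under pics/ and viewed, at most 10 in all, crops included, and the job is handed in when it is done.

```bash
ls; mkdir -p pics; python3 - <<'E'
from bench import *
import cv2
s=observe();print(s)
for n in("scene","top"):
    f=grab_frame(n);cv2.imwrite(f"pics/{n}0.png",f["image"][:,:,::-1])
    print(n,f["intrinsics"],f["D"],f["view"].round(3))
    for t in("controller","cover","dimmer_lever","handle_grip","glue_bottle"):
        for r in regions_of(f,t)[:2]:print(t,r["p"],r["bbox"])
E
```

```text
pics
{'time': 0.0, 'joints': array([ 67.6557427 ,  39.53531611, -11.14544051,  89.74710466,
         9.01329101,  51.70992387, -12.32434342]), 'qvel': array([ 0.01226363, -0.06698259,  0.1271364 ,  0.03010177,  0.05382842,
        0.12383736, -0.11077046]), 'joint_efforts': array([-4.49623049e-04, -5.27568662e+01, -1.26730945e+00, -1.53430456e+01,
       -5.27472713e-02,  6.70788431e-03,  1.38703103e-04]), 'position': array([ 256.70229933, -569.15318417,  251.87668102]), 'tool_rot': array([-1.79889987e+02,  8.09219105e-03,  2.42868319e+01]), 'force': array([-0.50625445,  0.15937272, -0.94531784]), 'wrist_torque': array([-0.00789893,  0.01997438, -0.02133769]), 'gripper_force': 0.0, 'grip_width': 87.9514562831757}
scene [[469.70408689   0.         323.47090127]
 [  0.         469.70408689 241.26923108]
 [  0.           0.           1.        ]] [-0.10956878  0.          0.          0.          0.        ] [[-6.75000e-01 -7.38000e-01 -1.90000e-02  3.08340e+02]
 [-4.81000e-01  4.59000e-01 -7.47000e-01  3.34219e+02]
 [ 5.60000e-01 -4.95000e-01 -6.65000e-01  9.81232e+02]
 [ 0.00000e+00  0
[... 322 characters left out ...]
       324.51608144]
 [  0.         547.82875776 239.31105466]
 [  0.           0.           1.        ]] [-0.02794328  0.          0.          0.          0.        ] [[ 2.400000e-02 -1.000000e+00  1.500000e-02 -9.199700e+01]
 [-9.860000e-01 -2.600000e-02 -1.630000e-01  5.169490e+02]
 [ 1.630000e-01 -1.100000e-02 -9.870000e-01  1.306521e+03]
 [ 0.000000e+00  0.000000e+00  0.000000e+00  1.000000e+00]]
controller 0.82 [164.0, 197.0, 79.8, 60.7]
cover 0.92 [314.1, 199.0, 85.0, 66.6]
cover 0.4 [334.9, 301.7, 24.7, 29.3]
dimmer_lever 0.61 [170.4, 206.1, 12.7, 29.1]
dimmer_lever 0.21 [166.6, 278.2, 31.3, 67.0]
handle_grip 0.73 [313.9, 200.3, 85.8, 61.4]
glue_bottle 0.83 [454.1, 197.3, 21.6, 19.8]
```

```bash
python3 - <<'E'
import cv2,numpy as np
i=cv2.imread("pics/top0.png");cv2.imwrite("pics/topc.png",cv2.resize(i[150:350,140:540],(800,400),interpolation=cv2.INTER_CUBIC))
E
```

```text
(no output)
```

View pics/top0.png

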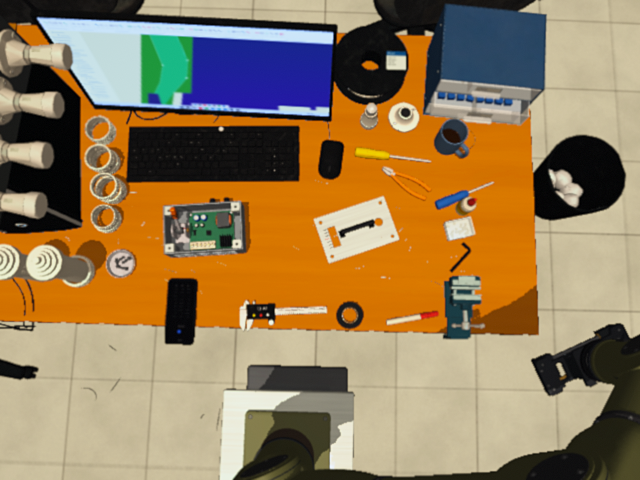

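View pics/topc.png

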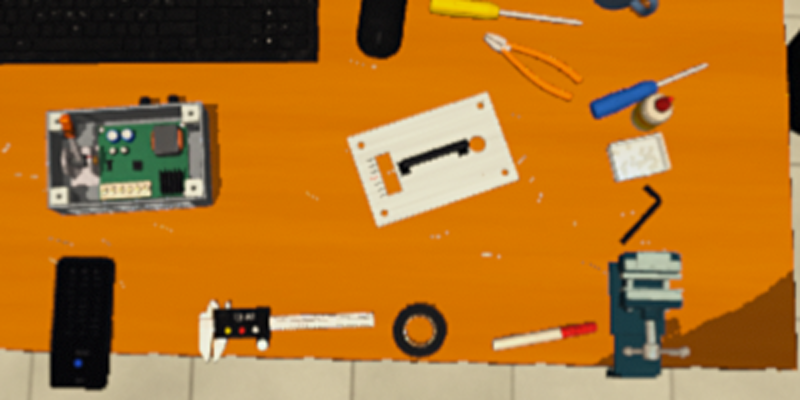

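View pics/scene0.png

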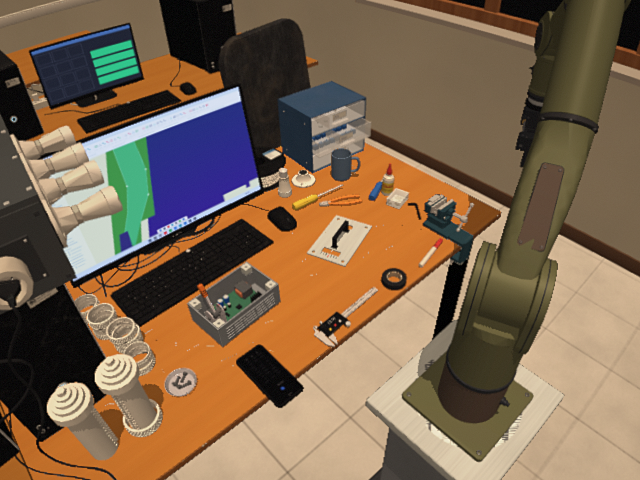

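Box is at the upper left (crop 48–215, 100–212) with the lever leaning to +x (orange tip at crop 66,122). The cover is in the middle, slot end at left (388,172) and lamp hole at right (478,143), so its yaw is about +18°. Next I'll measure.

```bash
cat > h.py <<'E'
from bench import *
import cv2,numpy as np
def rays(f,uv):
    n=cv2.undistortPoints(np.float64(uv).reshape(-1,1,2),f["intrinsics"],np.float64(f["D"])).reshape(-1,2)
    return np.c_[n,np.ones(len(n))]
def cloud(f,m=None):
    m=(f["depth"]>0) if m is None else m&(f["depth"]>0)
    v,u=np.nonzero(m);P=rays(f,np.c_[u,v])*f["depth"][v,u][:,None]
    V=f["view"];return (P-V[:3,3])@V[:3,:3],u,v
def on_z(f,uv,z):
    V=f["view"];d=rays(f,uv)@V[:3,:3];c=-V[:3,:3].T@V[:3,3]
    return c+d*((z-c[2])/d[:,2])[:,None]
def project(f,P):
    V=f["view"];P=np.float64(P).reshape(-1,3)
    return cv2.projectPoints(P,cv2.Rodrigues(V[:3,:3])[0],V[:3,3],f["intrinsics"],np.float64(f["D"]))[0].reshape(-1,2)
def tri(o):  # [(frame,uv)..]
    A=np.zeros((3,3));b=np.zeros(3)
    for f,uv in o:
        V=f["view"];d=(rays(f,uv)@V[:3,:3])[0];d/=np.linalg.norm(d);c=-V[:3,:3].T@V[:3,3]
        M=np.eye(3)-np.outer(d,d);A+=M;b+=M@c
    return np.linalg.solve(A,b)
def pose(x,y,yaw,P):
    a=np.radians(yaw);c,s=np.cos(a),np.sin(a);P=np.float64(P).reshape(-1,3)
    return np.c_[x+c*P[:,0]-s*P[:,1],y+s*P[:,0]+c*P[:,1],P[:,2]]
def tool(dxyz):  # world shift -> rows units
    from scipy.spatial.transform import Rotation as R
    r=R.from_euler("xyz",observe()["tool_rot"],degrees=True).as_matrix();return r.T@np.float64(dxyz)/30
E
python3 - <<'E'
from h import *
for n in("top","scene"):
    f=grab_frame(n)
    for t,zl,zh in(("controller",62,78),("cover",-3,12),("cover",25,50)):
        m=regions_of(f,t)[0]["mask"];P,u,v=cloud(f,cv2.dilate(m.astype(np.uint8),np.ones((9,9)))>0)
        print(n,t,"zpct",np.percentile(P[:,2],[2,25,50,75,98]).round(1))
        if t=="cover" and zl<0: 
            P,u,v=cloud(f,m)
        Q=P[(P[:,2]>zl)&(P[:,2]<zh)]
        print(len(Q),Q.mean(0).round(1),cv2.minAreaRect(Q[:,:2].astype(np.float32)))
    hsv=cv2.cvtColor(f["image"],cv2.COLOR_RGB2HSV)
    P,u,v=cloud(f)
    m=(P[:,2]>80)&(P[:,2]<160)&(P[:,0]>450)&(P[:,0]<680)&(P[:,1]>140)&(P[:,1]<400)
    print("lever hi",m.sum(),P[m].mean(0) if m.any() else"", u[m].mean() if m.any() else "",v[m].mean() if m.any() else "",P[m][P[m][:,2].argmax()] if m.any() else "")
E
```

```text
top controller zpct [-4.1  6.6 18.9 45.4 74.3]
813 [534.2 221.3  68.7] ((536.9859008789062, 218.67356872558594), (121.94943237304688, 191.6914520263672), 5.238391399383545)
top cover zpct [-5.1  0.2  2.8  5.3 40.9]
3087 [ 553.4 -158.9    3.8] ((554.317626953125, -158.3290557861328), (122.28848266601562, 195.66836547851562), 20.211801528930664)
top cover zpct [-5.1  0.2  2.8  5.3 40.9]
184 [ 553.3 -157.8   40.8] ((554.4907836914062, -158.62582397460938), (13.650627136230469, 88.21012115478516), 20.42982292175293)
lever hi 81 [559.7729895  280.0468769  107.41443908] 173.19753086419752 213.8148148148148 [565.18431404 278.68027296 125.13852469]
scene controller zpct [-2.7  7.9 29.1 53.8 73.9]
901 [532.3 229.4  68.1] ((537.4862060546875, 221.17202758789062), (123.9442138671875, 192.75900268554688), 5.6190314292907715)
scene cover zpct [-3.7 -0.1  2.3  4.4 40.7]
1691 [ 552.3 -151.4    3.5] ((559.047119140625, -159.84336853027344), (128.42608642578125, 206.62255859375), 20.011014938354492)
scene cover zpct [-3.7 -0.1  2.3  4.4 40.7]
120 [ 551.7 -150.3   38.7] ((554.2714233398438, -153.70587158203125), (12.957409858703613, 89.8565902709961), 21.201448440551758)
lever hi 108 [558.61409842 283.82412275 104.59589045] 203.19444444444446 291.9074074074074 [561.90606598 286.10513119 123.90008083]
```

```bash
python3 -m inch '[[0,0,-1,1,0,0,0],[0,0,-1,1,0,0,0],[0,0,-1,1,0,0,0],[0,0,-1,1,0,0,0],[0,0,-1,1,0,0,0]]'; python3 -m inch '[[0,0,-1,1,0.4,0,0],[0,0,-1,1,0.4,0,0],[0,0,-1,1,0.4,0,0],[0,0,-0.9,1,0.4,0,0],[0,0,0,1,0.4,0,0]]'; python3 -m inch '[[0,0,0,1,0.4,0,0],[0,0,0,1,0.4,0,0],[0,0,0,1,0.4,0,0],[0,0,0,1,0.4,0,0],[0,0,0,0,0,0,0]]'; python3 - <<'E'
from h import *
print(observe()["joints"].round(0),tool(np.array([545,280,250])-observe()["position"]))
E
```

```text
time: 1.5
position: [370.5, -473.9, 252.8]
tool_rot: [179.9, 0.0, 64.6]
force: [-0.1, 1.4, 0.5]
grip_width: 88.0
gripper_force: 0.0
time: 2.0
position: [453.4, -338.7, 252.7]
tool_rot: [179.9, -0.0, 95.6]
force: [-0.2, 0.7, 0.3]
grip_width: 88.3
gripper_force: 0.0
time: 2.5
position: [490.8, -210.1, 253.4]
tool_rot: [179.8, -0.1, 96.0]
force: [-0.9, 0.2, 0.3]
grip_width: 88.1
gripper_force: 0.0
[ 37.  35. -30. 105.  23.  46.   1.] [16.0610314   3.48971689  0.16626634]
```

```bash
python3 -m inch '[[0,0,0,1,0.2,0,0],[0,0,0,1,0.2,0,0],[0,0,0,0,0,0,0]]'; python3 - <<'E'
from h import *
f=grab_frame("wrist");cv2.imwrite("pics/w1.png",f["image"][:,:,::-1]);print(f["intrinsics"],f["D"],f["view"].round(3))
np.save("w1.npy",f,allow_pickle=True)
P,u,v=cloud(f);print(np.percentile(P,[2,50,98],axis=0).round(0))
E
python3 -m inch '[[0,0,0,1,0.2,0,0],[0,0,0,1,0.2,0,0],[0,0,0,1,0.2,0,0],[0,0,0,1,0.2,0,0],[0,0,0,1,0.2,0,0]]';python3 -m inch '[[0,0,0,1,0.2,0,0],[0,0,0,1,0.2,0,0],[0,0,0,1,0.2,0,0],[0,0,0,1,0.2,0,0],[0,0,0,1,0.2,0,0]]'; python3 -m inch '[[0,0,0,1,0.5,0,0],[0,0,0,1,0.5,0,0],[0,0,0,1,0.3,0,0],[0,0,0,0,0,0,0]]'; python3 - <<'E'
from h import *
f=grab_frame("wrist");cv2.imwrite("pics/w2.png",f["image"][:,:,::-1]);np.save("w2.npy",f,allow_pickle=True)
P,u,v=cloud(f);m=(P[:,2]>62)&(P[:,2]<78);print(P[m].mean(0),cv2.minAreaRect(P[m][:,:2].astype(np.float32)))
print(observe()["joints"].round(0),tool(np.array([545,280,250])-observe()["position"]))
E
```

```text
time: 2.8
position: [495.9, -150.5, 253.2]
tool_rot: [179.9, -0.1, 95.9]
force: [-0.2, -0.1, -0.2]
grip_width: 88.3
gripper_force: 0.0
[[380.91304426   0.         318.48210367]
 [  0.         380.91304426 238.48161687]
 [  0.           0.           1.        ]] [-0.00953328  0.          0.          0.          0.        ] [[ 9.95000e-01  1.03000e-01  2.00000e-03 -4.78906e+02]
 [ 9.80000e-02 -9.50000e-01  2.97000e-01 -2.32052e+02]
 [ 3.20000e-02 -2.96000e-01 -9.55000e-01  3.30310e+02]
 [ 0.00000e+00  0.00000e+00  0.00000e+00  1.00000e+00]]
[[-340. -641. -722.]
 [ 497. -129.    0.]
 [ 803.   32.  337.]]
time: 3.35
position: [510.9, -3.7, 252.7]
tool_rot: [180.0, 0.1, 95.3]
force: [0.8, 0.0, -0.8]
grip_width: 87.9
gripper_force: 0.0
time: 3.85
position: [527.1, 148.6, 252.6]
tool_rot: [180.0, 0.1, 95.3]
force: [0.6, -0.4, 0.3]
grip_width: 87.8
gripper_force: 0.0
time: 4.25
position: [557.1, 246.9, 252.7]
tool_rot: [179.9, -0.2, 95.7]
force: [-1.0, -0.4, 0.5]
grip_width: 88.0
gripper_force: 0.0
[583.47033708 228.73873213  69.49544295] ((654.53125, 229.80612182617188), (353.6091003417969, 190.67347717285156), 5.294156551361084)
[-13.  40. -26.  92.  21.  53. -41.] [ 1.24503858 -0.27916285  0.07939312]
```

View pics/w1.png

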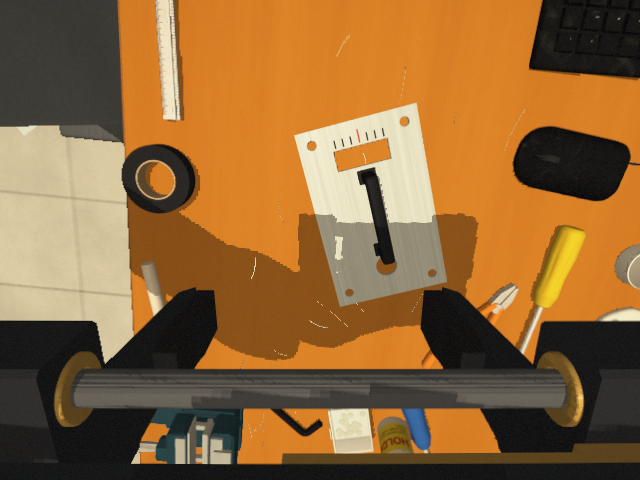

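View pics/w2.png

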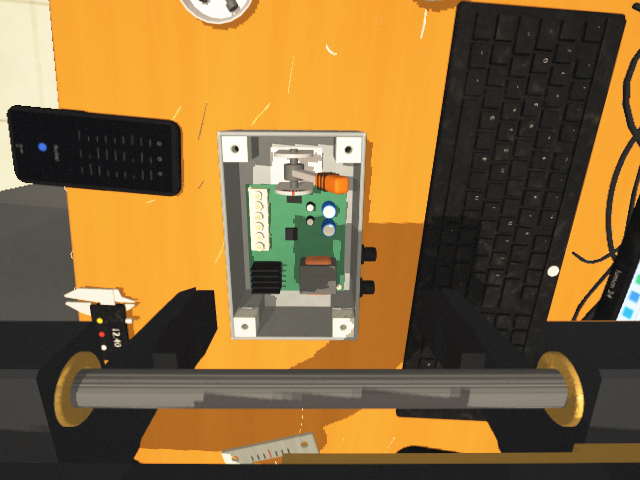

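w1 shows the cover with holes near (311,146),(405,121),(349,293),(432,273). w2 shows the box with threads near (235,149),(348,149),(244,327),(342,327) and the orange tip at (341,183), leaning to +x. I'll refine these and fit the poses.

```bash
cat >> h.py <<'E'
def blob(f,uv,r,dark=True):
    u,v=np.int32(np.round(uv));g=cv2.cvtColor(f["image"][v-r:v+r+1,u-r:u+r+1],cv2.COLOR_RGB2HSV)
    w=(255-g[:,:,2].astype(float)) if dark else g[:,:,1].astype(float)
    w=np.clip(w-np.percentile(w,60)-0.25*(w.max()-np.percentile(w,60)),0,None)
    y,x=np.mgrid[v-r:v+r+1,u-r:u+r+1];return np.array([(w*x).sum(),(w*y).sum()])/w.sum()
def fit4(W,H):  # x,y,yaw of frame from 4 points
    W=W[:,:2];H=np.float64(H);w=W-W.mean(0);h=H-H.mean(0)
    a=np.arctan2((h[:,0]*w[:,1]-h[:,1]*w[:,0]).sum(),(h*w).sum());R=np.array([[np.cos(a),-np.sin(a)],[np.sin(a),np.cos(a)]])
    t=W.mean(0)-R@H.mean(0);return t[0],t[1],np.degrees(a),np.linalg.norm(W-(H@R.T+t),axis=1).round(1)
C4=[(-46,81),(46,81),(-46,-81),(46,-81)]
E
python3 - <<'E'
from h import *
f=np.load("w1.npy",allow_pickle=True).item()
b=[blob(f,p,7,False) for p in((311,146),(405,121),(349,293),(432,273))];print(np.round(b,1));print(fit4(on_z(f,b,4),C4))
f=np.load("w2.npy",allow_pickle=True).item()
b=[blob(f,p,6) for p in((235,149),(348,149),(244,327),(342,327))];print(np.round(b,1))
for z in(66,70,74):print(fit4(on_z(f,b,z),C4))
P,u,v=cloud(f);h=cv2.cvtColor(f["image"],cv2.COLOR_RGB2HSV)[v,u]
m=(abs(u-333)<18)&(abs(v-182)<14)&(h[:,0]<15)&(h[:,1]>180)&(P[:,2]>60);print(m.sum(),P[m].mean(0),np.percentile(P[m],[2,98],axis=0))
E
```

```text
[[311.3 145.4]
 [403.6 121. ]
 [348.8 291.5]
 [431.1 272.2]]
(np.float64(555.3659382018677), np.float64(-157.42604153185113), np.float64(20.32240220174954), array([0.6, 0.6, 0.7, 0.6]))
[[235.2 148.5]
 [347.7 149.1]
 [244.3 326.1]
 [342.6 326.9]]
(np.float64(537.9874274678353), np.float64(218.09487462425867), np.float64(5.211298997741137), array([0.7, 1. , 0.9, 1. ]))
(np.float64(538.1372294852665), np.float64(219.42026626619565), np.float64(5.211298997741135), array([0.7, 0.6, 0.3, 0.2]))
(np.float64(538.2870315026977), np.float64(220.74565790813267), np.float64(5.211298997741139), array([1.8, 1.6, 1.4, 1.4]))
424 [564.22809068 282.61628703 113.84836802] [[552.91904239 276.57170323  97.28929075]
 [574.95281845 288.17185415 121.79138486]]
```

```bash
python3 -m inch '[[0,0,0.05,0.6,-0.1,0.6,0],[0,0,0,0.56,-0.1,1,0],[0,0,0,0,0,1,0],[0,0,0,0,0,0,0]]'; python3 - <<'E'
from h import *
print(tool(np.array([548,281,112])-observe()["position"]))
E
```

```text
time: 4.7
position: [545.6, 272.6, 171.0]
tool_rot: [-179.6, 0.4, 95.0]
force: [0.3, -0.2, 0.1]
grip_width: 87.9
gripper_force: 0.0
[0.28278385 0.11853749 1.96378627]
```

```bash
python3 -m inch '[[0,0,0,0.28,0.1,0.5,0],[0,0,0,0,0,0.75,0],[0,0,0,0,0,0.7,0],[0,0,0,0,0,0,0]]' 5; python3 -m inch '[[0,0,0,0,-0.25,0,0.3],[0,0,0,0,-0.25,0,0.5],[0,0,0,0,0,0,0.7],[0,0,0,0,0,0,0.8],[0,0,0,0,0,0,0.8]]'; python3 -m inch '[[0,0,0,0,0,0,0.8],[0,0,0,0,0,0,0.8],[0,0,0,0,0,0,0.8]]'
```

```text
time: 5.1
position: [549.2, 284.1, 114.6]
tool_rot: [-179.9, 0.1, 95.0]
force: [-0.2, 0.0, 0.7]
grip_width: 88.0
gripper_force: 0.0
time: 5.6
position: [535.1, 284.6, 116.9]
tool_rot: [179.9, -0.0, 95.1]
force: [1.5, 0.3, 0.0]
grip_width: 50.1
gripper_force: 0.5
time: 5.9
position: [534.4, 284.3, 116.1]
tool_rot: [-180.0, 0.0, 95.1]
force: [1.0, -0.4, 1.1]
grip_width: 26.6
gripper_force: 0.5
```

```bash
python3 -m inch '[[0,0,0,0,-0.06,0,0.9],[0,0,0,0,0,0,0.95],[0,0,0,0,0,0,0.95],[0,0,0,0,0,0,0.95]]'; python3 - <<'E'
from h import *
p=[]
for _ in range(4):
    f=grab_frame("wrist");s=observe();p.append(s["position"])
print(np.mean(p,0),s["grip_width"],s["gripper_force"],s["force"],s["tool_rot"])
cv2.imwrite("pics/w3.png",f["image"][:,:,::-1])
E
```

```text
time: 6.3
position: [532.2, 284.1, 116.1]
tool_rot: [-180.0, 0.0, 95.1]
force: [-0.6, 0.2, 1.0]
grip_width: 11.9
gripper_force: 5.0
[532.22606819 284.07135847 116.10043518] 11.968025737422563 5.000050866510719 [-0.54834325 -0.31501911  1.40387231] [-1.79952554e+02  2.01321938e-02  9.50885937e+01]
```

```bash
python3 -m inch '[[0,0,0,0,0,0,0.7],[0,0,0,0,0,0,0.4],[0,0,0,0,0,0,0.3],[0,0,0,0,0,-1,0],[0,0,0,0,0,-1,0]]'; python3 -m inch '[[0,0,0,-0.6,0,-1,0],[0,0,0,-0.6,0,-1,0],[0,0,0,-0.6,0,-0.5,0],[0,0,0,0,0,0,0],[0,0,0,0,0,0,0]]'; python3 - <<'E'
from h import *
f=grab_frame("wrist");cv2.imwrite("pics/w3.png",f["image"][:,:,::-1]);np.save("w3.npy",f,allow_pickle=True);print(observe()["position"])
g=grab_frame("scene");np.save("s3.npy",g,allow_pickle=True)
for z in(70,):
  uv0=project(f,pose(538.1,219.4,5.2,[(-46,81,70),(46,81,70),(-46,-81,70),(46,-81,70)]));print(uv0.round(0))
b=[blob(f,p,7) for p in uv0];print(np.round(b,1));print(fit4(on_z(f,b,70),C4))
for F in(f,g):
    P,u,v=cloud(F);h=cv2.cvtColor(F["image"],cv2.COLOR_RGB2HSV)[v,u]
    c=project(F,pose(538.1,219.4,5.2,[(0,60,125)]))[0];print("tip expected",c)
    m=(abs(u-c[0])<25)&(abs(v-c[1])<25)&(h[:,0]<15)&(h[:,1]>170)&(P[:,2]>85)&(P[:,2]<140)
    a=np.radians(5.2);Q=P[m]-[538.1,219.4,0];Q=np.c_[Q[:,0]*np.cos(a)+Q[:,1]*np.sin(a),-Q[:,0]*np.sin(a)+Q[:,1]*np.cos(a),Q[:,2]]
    print(m.sum(),u[m].mean(),v[m].mean(),np.percentile(Q,[3,50,97],axis=0).round(1)); t=Q[Q[:,2]>Q[:,2].max()-8];print("top",t.mean(0),t.min(0),t.max(0))
i=cv2.resize(f["image"][100:340,180:420,::-1],(600,600));cv2.imwrite("pics/w3c.png",i)
E
```

```text
time: 7.0
position: [532.0, 283.7, 176.0]
tool_rot: [-179.9, 0.1, 95.1]
force: [0.5, 0.0, -0.2]
grip_width: 50.0
gripper_force: 0.0
time: 7.5
position: [537.2, 230.5, 250.9]
tool_rot: [-180.0, -0.0, 95.1]
force: [0.6, 0.5, -1.5]
grip_width: 87.4
gripper_force: 0.0
[536.71194457 231.11779337 250.29095038]
[[259. 130.]
 [376. 129.]
 [268. 313.]
 [368. 313.]]
[[259.7 129.7]
 [374.6 129.1]
 [267.7 312.8]
 [368.2 312.6]]
(np.float64(538.1184873150061), np.float64(219.65757679947626), np.float64(5.3034294889241105), array([0.6, 0.6, 0.3, 0.1]))
tip expected [317.10660487 164.22010198]
164 318.6280487804878 162.609756097561 [[ -4.7  54.7 115.4]
 [  1.3  62.5 128.4]
 [  5.9  65.9 130.2]]
top [  1.04755025  60.63364869 128.38418404] [ -4.70266197  54.50370269 122.76119447] [  6.5992278   65.9826793  130.43945655]
tip expected [209.23062274 291.03913019]
65 209.56923076923076 294.32307692307694 [[ -7.1  57.3 101.9]
 [ -4.3  63.3 119.1]
 [  3.8  67.2 131.3]]
top [ -1.96258107  62.51547984 128.89670589] [ -6.93615009  57.48876923 124.66805615] [  5.40677928  67.20324087 132.53912864]
```

View pics/w3.png

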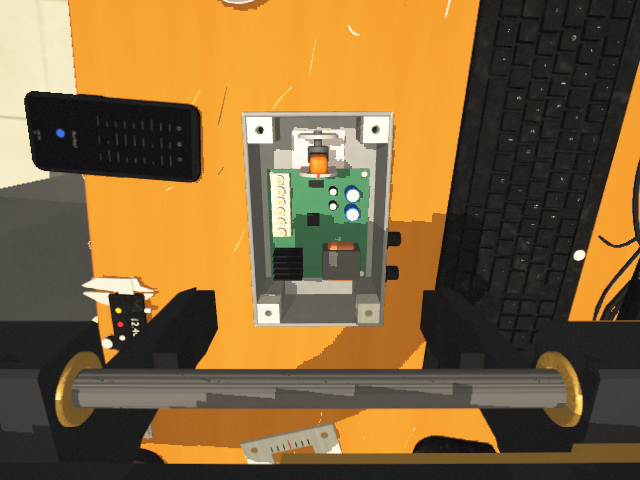

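The picture shows the lever upright: orange tip at (318,163), between the cheeks, within about 1 mm of the middle. The box fit is unchanged. Next, the cover.

```bash
python3 -m inch '[[0,0,-0.95,-0.95,-0.3,0,0],[0,0,-0.95,-0.95,-0.3,0,0],[0,0,0,-0.95,-0.3,0,0],[0,0,0,-0.95,-0.3,0,0],[0,0,0,-0.95,-0.3,0,0]]'; python3 -m inch '[[0,0,0,-0.95,-0.3,0,0],[0,0,0,-0.95,-0.3,0,0],[0,0,0,-0.95,-0.3,0,0],[0,0,0,-0.95,-0.3,0,0],[0,0,0,-0.95,-0.3,0,0]]'; python3 -m inch '[[0,0,0,-0.95,-0.3,0.3,0],[0,0,0,-0.95,-0.3,0.3,0],[0,0,0,-0.95,-0.3,0.3,0],[0,0,0,0,0,0,0],[0,0,0,0,0,0,0]]'; python3 - <<'E'
from h import *
f=grab_frame("wrist");cv2.imwrite("pics/w4.png",f["image"][:,:,::-1]);np.save("w4.npy",f,allow_pickle=True);p=observe()["position"];print(p)
C=(555.4,-157.4,20.3)
uv0=project(f,pose(*C,[(x,y,4) for x,y in C4]));print(uv0.round(0))
b=[blob(f,q,10,False) for q in uv0];print(np.round(b,1))
for k in range(2): C=fit4(on_z(f,b,4),C4);print(C)
P,u,v=cloud(f);c=project(f,pose(*C[:3],[(0,0,42)]))[0]
m=(P[:,2]>30)&(P[:,2]<50)&(abs(P[:,0]-C[0])<60)&(abs(P[:,1]-C[1])<60);print(m.sum(),cv2.minAreaRect(P[m][:,:2].astype(np.float32)),np.percentile(P[m][:,2],[5,50,95]))
print(tool(np.array([C[0],C[1],32])-p))
E
```

```text
time: 8.1
position: [532.1, 82.0, 250.0]
tool_rot: [-179.9, -0.1, 110.4]
force: [-0.6, -0.5, 0.5]
grip_width: 88.1
gripper_force: 0.0
time: 8.6
position: [539.8, -67.2, 250.1]
tool_rot: [-179.9, -0.1, 110.4]
force: [-0.3, -0.4, 0.1]
grip_width: 88.4
gripper_force: 0.0
time: 9.1
position: [544.1, -156.0, 223.0]
tool_rot: [-179.9, -0.1, 110.3]
force: [-0.3, 0.4, 0.0]
grip_width: 88.4
gripper_force: 0.0
[ 544.46728729 -154.96767377  223.61026466]
[[277. 122.]
 [382. 122.]
 [282. 290.]
 [374. 290.]]
[[278.1 121.9]
 [381.7 121.9]
 [283.1 288.9]
 [373.9 289. ]]
(np.float64(555.6675036538729), np.float64(-156.95432705361), np.float64(20.340834423568413), array([0.7, 0.6, 0.6, 0.6]))
(np.float64(555.6675036538729), np.float64(-156.95432705361), np.float64(20.340834423568413), array([0.7, 0.6, 0.6, 0.6]))
1388 ((555.755615234375, -156.94683837890625), (11.922961235046387, 86.91466522216797), 19.80278968811035) [39.0050425  41.41939111 42.72462651]
[-0.20559374  0.32643064  6.38661291]
```

```bash
python3 -m inch '[[0,0,0,-0.2,0.33,1,0],[0,0,0,0,0,1,0],[0,0,0,0,0,1,0],[0,0,0,0,0,1,0],[0,0,0,0,0,0.8,0]]'; python3 -m inch '[[0,0,0,0,0,0.5,0],[0,0,0,0,0,0,0]]' 40;  python3 - <<'E'
from h import *
p=observe()["position"];print(p,tool(np.array([555.7,-157,32])-p))
E
```

```text
time: 9.65
position: [555.8, -156.4, 78.9]
tool_rot: [180.0, -0.1, 110.5]
force: [0.2, -0.5, -0.5]
grip_width: 88.3
gripper_force: 0.0
time: 9.85
position: [554.9, -157.2, 63.8]
tool_rot: [-179.9, -0.1, 110.4]
force: [-0.3, 0.3, 0.0]
grip_width: 87.7
gripper_force: 0.0
[ 554.94753709 -157.24481073   63.77138953] [-0.00345624  0.02868878  1.05898055]
```

```bash
python3 -m inch '[[0,0,0,0,0,0.5,0],[0,0,0,0,0,0.5,0.3],[0,0,0,0,0,0.06,0.6],[0,0,0,0,0,0,0.8],[0,0,0,0,0,0,1]]' 40; python3 -m inch '[[0,0,0,0,0,0,1],[0,0,0,0,0,0,1],[0,0,0,0,0,0,1],[0,0,0,0,0,0,1],[0,0,0,0,0,0,1]]'; python3 -m inch '[[0,0,0,0,0,0,1],[0,0,0,0,0,0,1],[0,0,0,0,0,0,1]]'
```

```text
time: 10.35
position: [556.0, -159.3, 33.8]
tool_rot: [180.0, 0.0, 110.3]
force: [-0.5, 0.5, 0.8]
grip_width: 58.0
gripper_force: 0.0
time: 10.85
position: [555.7, -159.2, 33.5]
tool_rot: [180.0, 0.0, 110.3]
force: [0.5, 0.2, -0.3]
grip_width: 18.3
gripper_force: 0.0
time: 11.15
position: [555.7, -159.2, 33.5]
tool_rot: [180.0, 0.0, 110.3]
force: [0.2, 0.5, 0.8]
grip_width: 11.3
gripper_force: 40.0
```

```bash
python3 -m inch '[[0,0,0,0,0,-0.3,1],[0,0,0,0,0,-0.6,1],[0,0,0,0,0,-1,1],[0,0,0,0,0,-1,1],[0,0,0,0,0,-1,1]]'; python3 -m inch '[[0,0,0,0,0,-1,1],[0,0,0,0,0,-1,1],[0,0,0,0,0,-1,1],[0,0,0,0,0,0,1],[0,0,0,0,0,0,1]]'; python3 - <<'E'
from h import *
f=grab_frame("wrist");cv2.imwrite("pics/w5.png",f["image"][:,:,::-1]);np.save("w5.npy",f,allow_pickle=True);s=observe();print(s["position"],s["force"],s["wrist_torque"],s["grip_width"])
E
```

```text
time: 11.65
position: [554.9, -159.2, 151.6]
tool_rot: [-179.9, -0.0, 110.3]
force: [0.4, 0.1, -3.6]
grip_width: 11.2
gripper_force: 40.0
time: 12.15
position: [555.0, -159.3, 240.2]
tool_rot: [-180.0, 0.0, 110.3]
force: [-0.1, 0.1, -3.9]
grip_width: 11.3
gripper_force: 40.0
[ 554.35935359 -159.40739748  239.24243504] [-0.10184397 -0.72349318 -3.73650982] [-0.02991    -0.01637269  0.02393495] 10.982174450624104
```

View pics/w5.png

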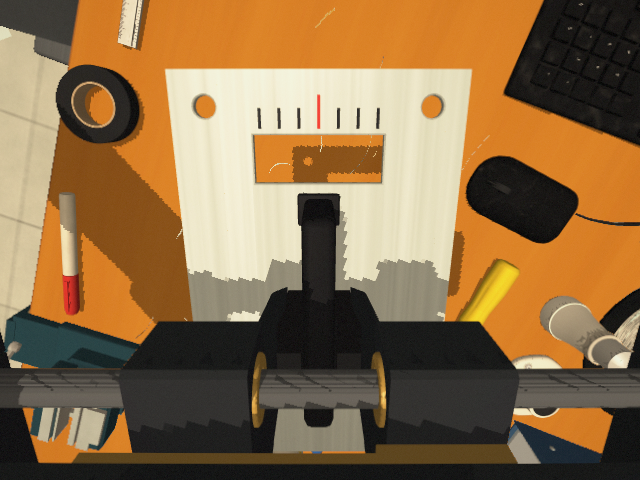

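w5 shows the cover in hand, level. Its front holes are at (204,106) and (432,106), the slot spans (254–383, 135–183), and the plate's top corners are at (165,69) and (471,69). I'll measure its pose in the tool.

```bash
cat >> h.py <<'E'
from scipy.spatial.transform import Rotation as R
MOD=np.float64([(-60,95,4),(60,95,4),(-27,70,4),(27,70,4),(27,50,4),(-27,50,4)])
PX=np.float32([(165,69),(471,69),(254,135),(382,135),(383,183),(255,183)])
def cover_pose(f,px=PX):
    g=cv2.cvtColor(f["image"],cv2.COLOR_RGB2GRAY)
    c=cv2.cornerSubPix(g,px.reshape(-1,1,2).copy(),(4,4),(-1,-1),(3,50,0.01)).reshape(-1,2)
    ok,rv,tv=cv2.solvePnP(MOD,c.astype(float),f["intrinsics"],np.float64(f["D"]))
    pr=cv2.projectPoints(MOD,rv,tv,f["intrinsics"],np.float64(f["D"]))[0].reshape(-1,2)
    V=f["view"];Rw=V[:3,:3].T@cv2.Rodrigues(rv)[0];t=V[:3,:3].T@(tv[:,0]-V[:3,3])
    return c,np.linalg.norm(pr-c,axis=1),t,R.from_matrix(Rw).as_euler("xyz",degrees=True)
E
python3 - <<'E'
from h import *
f=np.load("w5.npy",allow_pickle=True).item()
c,e,t,eu=cover_pose(f);print(c.round(1),e.round(2),t,eu)
P,u,v=cloud(f)
m=(abs(P[:,2]-211)<12)&(v>75)&(v<250)&(u>190)&(u<450)&(abs(u-318)>26);Q=P[m]
A=np.c_[Q[:,:2]-Q[:,:2].mean(0),np.ones(len(Q))];s=np.linalg.lstsq(A,Q[:,2],rcond=None)[0];print("plane tilt deg",np.degrees(s[:2]),"z",s[2],len(Q))
print("on plane corner fit",fit4(on_z(f,c,s[2]),MOD[:,:2]))
a=np.radians(20.3);print("plane along cover x,y deg",np.degrees(s[0]*np.cos(a)+s[1]*np.sin(a)),np.degrees(-s[0]*np.sin(a)+s[1]*np.cos(a)))
E
```

```text
[[164.6  68.6]
 [471.4  68.7]
 [251.8 133.8]
 [384.7 133.7]
 [381.7 183.3]
 [254.4 183.4]] [0.39 0.38 0.49 0.69 0.38 0.18] [ 554.96359945 -157.79657057  208.89485314] [-1.56515951  0.13902563 20.31117567]
plane tilt deg [-0.0549741  -0.07620855] z 210.49757559174083 31576
on plane corner fit (np.float64(554.938164874476), np.float64(-157.7863349704903), np.float64(20.313185410556788), array([0.1, 0.1, 0.3, 0.4, 0.1, 0.2]))
plane along cover x,y deg -0.0779990656045141 -0.05240267924265325
```

```bash
python3 -m inch '[[0,0,0.5,0.5,0.1,0,1],[0,0,0.5,0.9,0,0,1],[0,0,0.5,0.9,0,0,1],[0,0,0.38,0.9,0,0,1],[0,0,0,0.9,0,0,1]]' && python3 -m inch '[[0,0,0,0.9,0.1,0,1],[0,0,0,0.9,0.1,0,1],[0,0,0,0.9,0.1,0,1],[0,0,0,0.9,0.1,0,1],[0,0,0,0.9,0.1,0,1]]' && python3 -m inch '[[0,0,0,0.9,0.1,0,1],[0,0,0,0.9,0,0,1],[0,0,0,0.9,0,0,1],[0,0,0,0.5,0,0,1],[0,0,0,0,0,0,1]]'; python3 - <<'E'
from h import *
p=observe()["position"];print(p,tool(np.array([537.65,217.85,240])-p))
E
```

```text
time: 12.7
position: [531.8, -37.5, 238.5]
tool_rot: [-179.7, 0.0, 95.2]
force: [0.3, -0.7, -3.9]
grip_width: 11.4
gripper_force: 40.0
time: 13.2
position: [534.8, 98.2, 238.4]
tool_rot: [-179.8, 0.1, 95.3]
force: [0.3, 0.6, -2.6]
grip_width: 11.7
gripper_force: 40.0
time: 13.7
position: [529.1, 195.9, 239.3]
tool_rot: [-179.9, -0.1, 95.5]
force: [0.5, 0.3, -3.5]
grip_width: 11.2
gripper_force: 40.0
[529.09395454 195.94679533 239.27020854] [ 0.6994522   0.35378002 -0.02437159]
```

```bash
python3 -m inch '[[0,0,0.02,0.4,0.2,0,1],[0,0,0,0.3,0.13,0.5,1],[0,0,0,0,0,0,1],[0,0,0,0,0,0,1]]'; cat > look.py <<'E'
from h import *
import sys
B=(538.1,219.5,5.25);r=[];q=[];yw=[]
for k in range(5):
    f=grab_frame("wrist");c,e,t,eu=cover_pose(f);V=f["view"]
    P,u,v=cloud(f);m=(abs(P[:,2]-t[2]-4)<12)&(v>75)&(v<250)&(u>190)&(u<450)&(abs(u-318)>26)&~((u>245)&(u<392)&(v>125)&(v<192))
    Q=P[m];A=np.c_[Q[:,:2]-Q[:,:2].mean(0),np.ones(len(Q))];s=np.linalg.lstsq(A,Q[:,2],rcond=None)[0]
    # plane fit evaluated at corner centroid
    z=s[2];F=fit4(on_z(f,c,z),MOD[:,:2]);r.append([F[0],F[1],F[2],z-4,*np.degrees(s[:2])]);S=observe();q.append([*S["position"],*S["force"],S["tool_rot"][2]])
np.save("wl.npy",f,allow_pickle=True)
r=np.mean(r,0);q=np.mean(q,0);print("cover x y yaw zunder tilts",r.round(2),"tcp/force/yaw",q.round(2),"err",e.round(1))
print("to go: units",tool([B[0]-r[0],B[1]-r[1],85-r[3]]).round(3),"yaw",B[2]-r[2])
n=sys.argv[1];cv2.imwrite(f"pics/{n}.png",f["image"][:,:,::-1])
E
python3 look.py w6
```

```text
time: 14.1
position: [538.0, 214.4, 224.4]
tool_rot: [-179.9, 0.1, 95.1]
force: [0.2, 0.3, -3.1]
grip_width: 11.5
gripper_force: 40.0
cover x y yaw zunder tilts [ 5.3869e+02  2.1606e+02  5.0500e+00  1.9127e+02 -5.0000e-02 -1.3000e-01] tcp/force/yaw [ 5.3845e+02  2.1453e+02  2.2533e+02 -2.2000e-01  1.1000e-01 -3.4900e+00
  9.5030e+01] err [0.1 0.1 0.4 0.3 0.3 0.3]
to go: units [ 0.117 -0.011  3.542] yaw 0.1974525286715645
```

```bash
python3 -m inch '[[0,0,-0.025,0.117,-0.01,0.5,1],[0,0,0,0,0,0.5,1],[0,0,0,0,0,0.4,1],[0,0,0,0,0,0,1],[0,0,0,0,0,0,1]]'; python3 look.py w7;  python3 - <<'E'
import cv2
i=cv2.imread("pics/w7.png")[40:340,140:500];cv2.imwrite("pics/w7c.png",cv2.resize(i,(720,600)))
E
```

```text
time: 14.85
position: [537.9, 218.7, 183.6]
tool_rot: [180.0, 0.0, 95.3]
force: [-0.6, 1.1, -2.6]
grip_width: 10.8
gripper_force: 40.0
cover x y yaw zunder tilts [ 5.3885e+02  2.2061e+02  5.3800e+00  1.5027e+02  4.0000e-02 -4.0000e-02] tcp/force/yaw [ 5.3821e+02  2.1900e+02  1.8408e+02  5.2000e-01  6.0000e-02 -3.5500e+00
  9.5270e+01] err [0.1 0.1 1.2 0.2 0.7 1.4]
to go: units [-0.035 -0.031  2.176] yaw -0.13141476815173547
```

View pics/w7c.png

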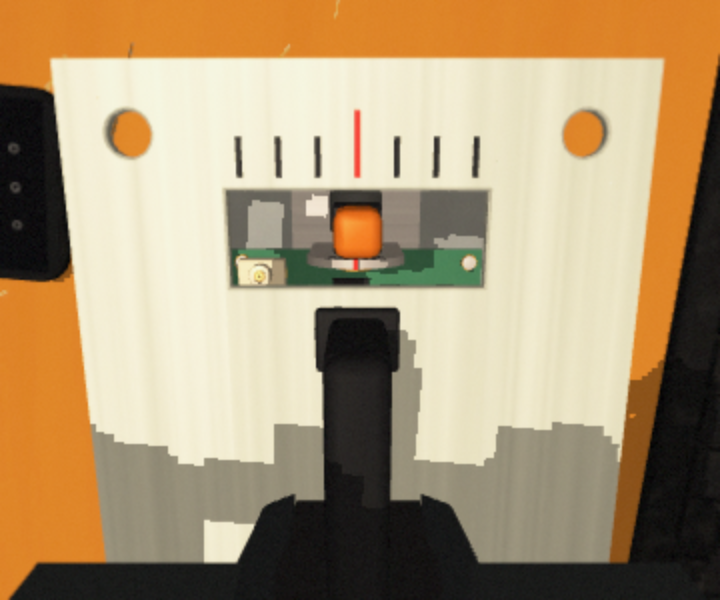

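The lever tip (crop 358,230) sits under the red mark in the middle of the slot (225–490). Lowering in steps.

```bash
python3 -m inch '[[0,0,0.01,-0.03,-0.015,0.35,1],[0,0,0,0,0,0.35,1],[0,0,0,0,0,0,1],[0,0,0,0,0,0,1]]'; python3 look.py w8;  python3 - <<'E'
from h import *
f=np.load("wl.npy",allow_pickle=True).item()
P,u,v=cloud(f);h=cv2.cvtColor(f["image"],cv2.COLOR_RGB2HSV)[v,u]
m=(h[:,0]<15)&(h[:,1]>170)&(P[:,2]>122)&(P[:,2]<140)&(abs(u-318)<30)&(v>100)&(v<220);print(m.sum(),P[m].mean(0),P[m].min(0),P[m].max(0),"expected",pose(538.1,219.5,5.25,[(0,60,130)]))
E
```

```text
time: 15.5
position: [537.0, 217.7, 161.7]
tool_rot: [-179.9, 0.0, 95.2]
force: [-0.5, -0.2, -2.7]
grip_width: 11.1
gripper_force: 40.0
cover x y yaw zunder tilts [ 5.3781e+02  2.1961e+02  5.2300e+00  1.2856e+02 -2.0000e-02 -7.0000e-02] tcp/force/yaw [ 5.3752e+02  2.1800e+02  1.6249e+02 -4.6000e-01  1.8000e-01 -3.0400e+00
  9.5210e+01] err [0.3 0.2 0.5 0.3 0.4 0.5]
to go: units [-0.005  0.008  1.452] yaw 0.019221441975993514
714 [533.31809424 280.73680225 129.31131903] [527.47540253 273.26499217 122.38485372] [539.350859   302.32865329 135.34381608] expected [[532.60990288 279.24829565 130.        ]]
```

```bash
python3 -m inch '[[0,0,0,0,0,0.4,1],[0,0,0,0,0,0.4,1],[0,0,0,0,0,0.4,1],[0,0,0,0,0,0,1],[0,0,0,0,0,0,1]]'; python3 look.py w9
```

```text
time: 16.25
position: [537.1, 217.8, 125.7]
tool_rot: [-179.9, 0.0, 95.2]
force: [-0.6, 0.4, -3.7]
grip_width: 11.0
gripper_force: 40.0
cover x y yaw zunder tilts [ 5.3786e+02  2.1961e+02  5.2400e+00  9.2700e+01 -1.0000e-02 -6.0000e-02] tcp/force/yaw [ 5.3764e+02  2.1807e+02  1.2666e+02  2.6000e-01  2.2000e-01 -3.3100e+00
  9.5200e+01] err [0.2 0.2 0.3 0.3 0.1 0.1]
to go: units [-0.004  0.008  0.257] yaw 0.013047778477517369
```

```bash
python3 -m inch '[[0,0,0,0,0.005,0.13,1],[0,0,0,0,0,0.13,1],[0,0,0,0,0,0,1],[0,0,0,0,0,0,1]]'; python3 look.py w10; python3 - <<'E'
from h import *
g=grab_frame("scene");t=grab_frame("top")
def crop(f,c,k,w,h):
    u,v=np.int32(project(f,[c])[0]);return cv2.resize(f["image"][v-h//2:v+h//2,u-w//2:u+w//2,::-1],(w*k,h*k),interpolation=cv2.INTER_CUBIC)
a=crop(g,(538,219,90),4,100,150)
f=np.load("wl.npy",allow_pickle=True).item()
b=cv2.resize(f["image"][40:240,150:490,::-1],(400,300))
b=np.vstack([b,np.zeros((300,400,3),np.uint8)])
d=cv2.resize(f["image"][75:135,175:235,::-1],(200,200),interpolation=cv2.INTER_CUBIC);e=cv2.resize(f["image"][75:135,405:465,::-1],(200,200),interpolation=cv2.INTER_CUBIC)
b[300:500,:200]=d;b[300:500,200:]=e
cv2.imwrite("pics/fin.png",np.hstack([a,b]))
P,u,v=cloud(g);q=(P[:,2]>70)&(abs(P[:,0]-538)<75)&(abs(P[:,1]-219)<105)&(P[:,2]<94);print(P[q].mean(0),cv2.minAreaRect(P[q][:,:2].astype(np.float32)))
P,u,v=cloud(t);q=(P[:,2]>80)&(abs(P[:,0]-538)<75)&(abs(P[:,1]-219)<105)&(P[:,2]<96);print(np.median(P[q],0),cv2.minAreaRect(P[q][:,:2].astype(np.float32)))
E
```

```text
time: 16.9
position: [537.4, 217.8, 118.4]
tool_rot: [-180.0, 0.0, 95.2]
force: [-0.8, 0.4, -2.3]
grip_width: 11.6
gripper_force: 40.0
cover x y yaw zunder tilts [ 5.3788e+02  2.1948e+02  5.2100e+00  8.4830e+01 -2.0000e-02 -6.0000e-02] tcp/force/yaw [ 5.3759e+02  2.1789e+02  1.1864e+02  1.1000e-01  1.0000e-02 -2.9900e+00
  9.5200e+01] err [0.2 0.2 0.3 0.3 0.2 0.1]
to go: units [ 0.     0.007 -0.006] yaw 0.04229439955076053
[519.58068228 242.94868271  88.07756311] ((537.57958984375, 221.96633911132812), (125.12092590332031, 191.4046173095703), 4.782159328460693)
[579.88539419 134.55301666  89.36683591] ((565.5443725585938, 139.87242126464844), (77.74662780761719, 28.780513763427734), 6.413049697875977)
```

View pics/fin.png

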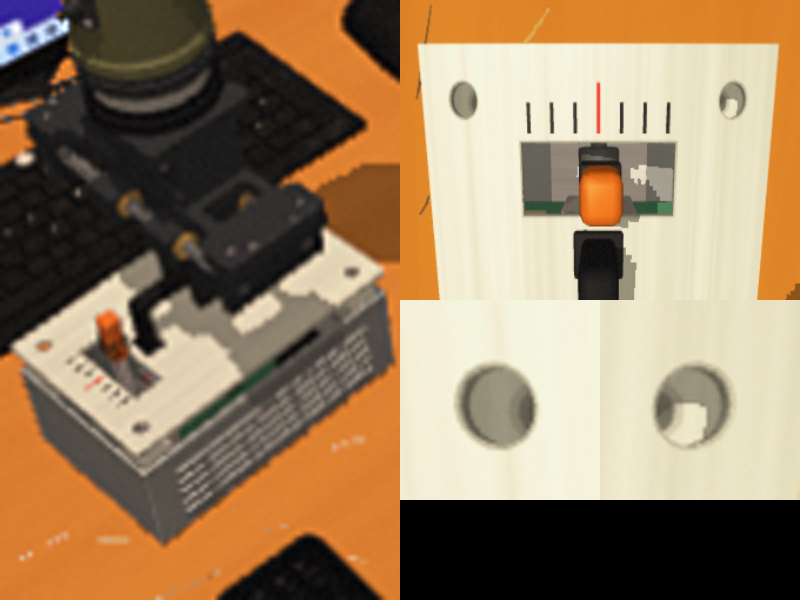

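The cover hovers with the lever standing through the slot. Thread mouths show symmetrically at the inner edges of the front holes. One last numeric check before handing in.

```bash
python3 - <<'E'
from h import *
f=np.load("wl.npy",allow_pickle=True).item()
for y0 in(217.5,219.5,221.5):
    p=project(f,pose(538.1,y0,5.25,[(-46,81,70),(46,81,70)]));print(y0,"in crop",((p[0]-[175,75])/.3+[400,300]).round(0),((p[1]-[405,75])/.3+[600,300]).round(0))
E
```

```text
217.5 in crop [536. 425.] [650. 425.]
219.5 in crop [536. 409.] [652. 409.]
221.5 in crop [536. 394.] [655. 394.]
```

```bash
python3 -c "
from bench import *
print(job_done())"
```

```text
the job is handed in; nothing more can be done
None
```

The lever is upright and released, and I handed the job in with the cover held level about 15 mm above the rim. The lever stands through the slot, and by my camera fit the corner holes are within about 1 mm of the threads; only the two front holes could be checked directly.

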